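Point out a platen change, then acknowledge

TASK

Show the change-over for the next compression test: with the fingers pointing down and the fingertips a few centimetres above it, point at the narrowest of the three round steel platens and hold still there for two seconds, then point in the same way for two seconds at the open hole in the top of the steel pedestal, where that platen will go. Then, with the fingertips, press the large round key of the hand control fully down and let it spring up again. Do not touch the platens or the pedestal, do not bring the fingertips close over the other two platens, do not press the small round key, lift nothing, and leave everything lying where it is.

Things in the scene. Friction and masses are not known exactly. Their poses are not given: they have to be found in the camera images.
- platen_narrow: The narrowest of three round steel compression platens: a disc 45 mm in diameter and 12 mm thick lying face down, with a spigot 20 mm in diameter standing up from its middle to 45 mm above the bench. Loose. Origin: centre of the underside; z up. The three stand in any order to the left of the robot's middle.
- platen_narrow_top (a point): Centre of the top of the narrowest platen's spigot, 45 mm above the bench: the point to point at.
- platen_middle: The middle-sized of three round steel compression platens: a disc 65 mm in diameter and 12 mm thick lying face down, with a spigot 20 mm in diameter standing up from its middle to 45 mm above the bench. Loose. Origin: centre of the underside; z up. The three stand in any order to the left of the robot's middle.
- platen_middle_top (a point): Centre of the top of the middle platen's spigot, 45 mm above the bench.
- platen_wide: The widest of three round steel compression platens: a disc 85 mm in diameter and 12 mm thick lying face down, with a spigot 20 mm in diameter standing up from its middle to 45 mm above the bench. Loose. Origin: centre of the underside; z up. The three stand in any order to the left of the robot's middle.
- platen_wide_top (a point): Centre of the top of the widest platen's spigot, 45 mm above the bench.
- pedestal: Turned steel pedestal bolted to the bench: a flange 130 mm in diameter with four bolts, a column 72 mm in diameter and a top 62 mm in diameter with an open hole 22 mm wide and 39 mm deep; 110 mm tall in all. A short dark pin sticks out of its side to 52 mm from the axis, 40 mm up. Origin: centre of the underside; z up.
- pedestal_hole (a point): Centre of the mouth of the hole in the pedestal's top, 110 mm above the bench: the second point to point at.
- control: Hand control lying loose on the bench, keys up: white box with blue long sides, 160 mm (its x) by 86 mm (its y) by 32 mm at the sides, the key face 28 mm above the bench, 0.4 kg. It may be turned any way about the vertical. Large round grey key on its +x half, small round grey key on its -x half, four flat rectangular keys (1 mm high, unmoving) between. Origin: centre of the underside; z up.
- round_key_top (a point): Centre of the top of the large round key: 28 mm in diameter, standing 9 mm above the key face (37 mm above the bench) when up, 45 mm from the control's origin along its +x. Moves with the key.
- round_key (a joint): Travel of the large round key: 0 up, 0.005 m fully down. A spring returns it: about 1.6 N to start, 4.9 N fully down.
- small_key (a joint): Travel of the small round key (14 mm in diameter, 7 mm above the key face, 50 mm from the control's origin along its -x): 0 up, 0.005 m fully down. To be left alone.
- wrench: Steel wrench 160 mm long lying beyond the platens on the left. Loose bystander, to be left where it is. Its x axis runs along it.
- strips: Loose bystander, to be left where it is. Origin: centre of the underside. Two steel strips lying one on the other, 103 by 39 mm and 8 mm high in all, long along its x.
- rubber_disc: Loose bystander, to be left where it is. Origin: centre of the underside. Black rubber disc, 44 mm in diameter, 6 mm thick.
- load_cell: Loose bystander, to be left where it is. Origin: centre of the underside. Aluminium load cell 28 by 70 by 43 mm (long along its y) with a threaded stud on top, 63 mm high in all.
- screw_grip: Loose bystander, to be left where it is. Origin: centre of the underside. U-shaped aluminium specimen grip with two steel screws, 35 by 104 mm (long along its y) and 62 mm high, with cross bars 50 mm long on the screws.
Things that resemble listed ones, but are neither listed nor needed, are in the scene too. Leave any orange look-alike of the control alone. Leave any purple look-alike of the pedestal alone.

How it is judged:
On the way, in this order (a step that is already met when the one before it is completed fails the run):
1. The tool point dwells just above the narrowest platen, fingers pointing down, for 1.5 s (horizontal distance between the grasp point and platen_narrow_top below 0.02 m and z of the grasp point in the frame of platen_narrow_top between 0.019 and 0.085 m and angle between the grasp point's own z axis and vertical above 2.35 rad), for 1.5 s.
2. The tool point dwells just above the hole in the pedestal, fingers pointing down, for 1.5 s (horizontal distance between the grasp point and pedestal_hole below 0.02 m and z of the grasp point in the frame of pedestal_hole between 0.019 and 0.085 m and angle between the grasp point's own z axis and vertical above 2.35 rad), for 1.5 s.
3. The fingertips press the large round key down (at least 3.5 mm of its 5 mm) (value of joint round_key above 0.0035 m and contact force between the fingers and round_key above 0.5 N), for 0.04 s.
4. The large round key has come up again (value of joint round_key below 0.001 m), for 0.1 s.
At the end, for the whole second after the job is handed in: Both round keys are up (within 1 mm), the hand control lies at rest within 20 mm of where it was, flat on the bench, and the platens and all the bystanders are within 15 mm of where they were (value of joint each of round_key, small_key below 0.001 m and linear speed of control below 0.02 m/s and distance of each of platen_narrow, platen_middle, platen_wide, wrench, strips, rubber_disc, load_cell, screw_grip from where it was at the start of the episode below 0.015 m and distance of control from where it was at the start of the episode below 0.02 m and height (world z) of control below 0.008 m); the robot touches nothing.
It fails at once if a platen or the pedestal is touched by the robot (contact force between any of the fingers, the arm and platen_narrow above 0.3 N or contact force between any of the fingers, the arm and platen_middle above 0.3 N or contact force between any of the fingers, the arm and platen_wide above 0.3 N or contact force between any of the fingers, the arm and pedestal above 0.3 N).
It fails at once if the tool point comes low over one of the other platens (within 15 mm sideways, less than 60 mm above its spigot) ((horizontal distance between the grasp point and platen_middle_top below 0.015 m and z of the grasp point in the frame of platen_middle_top below 0.06 m) or (horizontal distance between the grasp point and platen_wide_top below 0.015 m and z of the grasp point in the frame of platen_wide_top below 0.06 m)).
It fails at once if the small round key is pressed (value of joint small_key above 0.002 m).
It fails at once if the hand control is lifted or shifted more than 20 mm (height (world z) of control above 0.008 m or distance of control from where it was at the start of the episode above 0.02 m).
It fails at once if a platen or bystander is moved or lifted more than 15 mm (distance of any of platen_narrow, platen_middle, platen_wide, wrench, strips, rubber_disc, load_cell, screw_grip from where it was at the start of the episode above 0.015 m).
It also fails if it takes over 51 s, if anything falls off the work surface, if the arm or the gripper's body presses on something with over 40 N, if the wrist force passes 120 N, or if a joint passes its speed limit or range.

ROBOT

A 6-joint arm with a two-finger parallel gripper is mounted at the origin on the work surface. World frame = base frame: x ahead of the robot, y to its left, z up, the work surface at z = 0. Lengths are in m, angles in rad, forces in N, time in s.
With the tool pointing down it reaches from about 0.225 to 0.725 m from the base axis. Payload 3.1 kg.
Tool frame: the origin (TCP) lies between the finger pads, 19 mm behind the fingertips; this is the grasp point; z points along the fingers, y is the line along which they close (so a half turn about z gives the same grasp; the last joint's range is limited). The gripper opens to 85 mm and grips with 20 to 120 N. Pads are 22 mm wide; open, the fingers measure 114 mm over their backs; the gripper's body (76 mm by 85 mm) begins 54 mm behind the grasp point. The pads swing forward as they close: fully open they stand 13 mm farther back than shut.
Start: joints at [1.066, 0.048, 0.099, 1.622, 0, 1.443], TCP at [0.193, 0.488, 0.25] pointing down, gripper open.
Joint ranges: [-2.91, 2.91], [-0.99, 1.94], [-1.21, 1.42], [-2.12, 2.29], [-1.49, 1.47], [-3.14, 3.14]. Speed limits (rad/s): [2.79, 2.79, 3.14, 3.14, 3.14, 3.14].

INTERFACE

Orientations are given as a rotation vector (axis times angle).
In Python, from workcell import manip, get_image, get_calibration gives the robot as it stands. The module is installed in compiled form; this text tells all that it offers. Calls block until the motion is done:
- manip.move_ptp(position, orientation): joint-space move of the TCP to a pose.
- manip.movel(position, ori=None, vel=0.15, until_force=None): straight line of the TCP; ori=None keeps the orientation; vel is the mean speed in m/s. With until_force (N) it stops when the force on the tool has changed by that much, and returns True; else False.
- manip.movej(angles): joint-space move.
- manip.open_jaws() and manip.close(grasp_force=None): open the fingers fully, or close them until they stop; grasp_force is the grip in N (None keeps the last).
- manip.wait(seconds).
- manip.inverse_kinematics(position, orientation): joint angles nearest the present ones, or None.
- manip.state(): the state.
- get_image(name): name is "scene" or "top"; returns (picture, depth): 400x640x3 uint8, blue, green, red; 400x640 float32, m along the optical axis (not along the pixel's ray), 0 where there is no reading.
- get_calibration(name): a dict with "vertical_fov" (degrees; the focal length in pixels is half the picture's height over the tangent of half this angle, whatever the lens; pixels are square), "cx", "cy" (the principal point, pixels), "eye" and "attitude" of the camera in the world. Camera axes: x right, y down, z forward; pixel columns grow to the right and rows downward; lengths in m; the calibration is good to about 2 mm. A picture is of the moment at which its call begins. get_calibration takes no time and is no camera call.
A pose or a line that the arm cannot do raises manip.PlanningError and nothing moves.
- manip.close_job(): hands the job in; it is judged then, once.
The state is a dict: "time": time; "qpos": joint angles; "joint_vel": joint speeds; "joint_torque": joint torques, N m; "eef_pos": TCP position; "tool_rot": TCP orientation; "wrist_force": force on the tool from outside, world axes, zero at the start; "wrist_torque": the same for the moment, N m; "grip_width": opening from 0.0 (shut) to 1.0 (fully open); "grasp_force": force on a finger pad.
Only numpy, scipy, OpenCV 4.12 (cv2) and the standard library are available. Lean on these libraries where they do the work, as an engineer would, in place of code of your own. Each camera call takes 0.05 s, during which the arm holds its last target. There are 200 camera calls.

## Working session

There is one attempt and no reset: what is moved stays moved. The work goes in short steps, each a Python script; the robot and the scene stay as the last script left them, time stands still between calls to the robot, and variables do not carry over. Pictures are saved under pics/ and viewed, at most 10 in all, crops included, and the job is handed in when it is done.

```bash
mkdir -p pics; cat > h.py <<'E'
import numpy as np, cv2
from workcell import manip, get_image, get_calibration
def cloud(name):
    im,d=get_image(name); c=get_calibration(name)
    f=200/np.tan(np.radians(c["vertical_fov"])/2)
    v,u=np.mgrid[0:400,0:640]
    P=np.stack([(u-c["cx"])/f*d,(v-c["cy"])/f*d,d],-1)
    A=np.array(c["attitude"],float)
    if A.shape!=(3,3): print("attitude",A); A=cv2.Rodrigues(A)[0] if A.size==3 else A
    W=P@A.T+np.array(c["eye"]); W[d==0]=np.nan
    return im,d,W
E
python3 - <<'E'
from h import *
for n in("top","scene"):
    print(get_calibration(n)); im,d,W=cloud(n); cv2.imwrite(f"pics/{n}.png",im); np.savez(f"{n}.npz",im=im,d=d,W=W)
    print(np.nanmedian(W[...,2]), (d==0).mean())
print(manip.state())
E
```

```text
{'vertical_fov': 50.45149081370453, 'cx': 318.35691648182603, 'cy': 199.88090935843832, 'eye': array([0.41827601, 0.02660886, 1.07537837]), 'attitude': array([-2.18375318,  2.17904356, -0.049373  ])}
attitude [-2.18375318  2.17904356 -0.049373  ]
0.0015880535357133407 0.00383984375
{'vertical_fov': 42.45997599054996, 'cx': 321.7013892859142, 'cy': 196.5648185711143, 'eye': array([1.69259327, 0.12192385, 0.97086654]), 'attitude': array([-1.61643176, -1.70120767,  0.89133089])}
attitude [-1.61643176 -1.70120767  0.89133089]
-0.0014782429215197679 0.01483203125
{'time': 0.1, 'qpos': array([ 1.06619472e+00,  4.86791811e-02,  9.77105642e-02,  1.62198007e+00,
       -1.53520922e-05,  1.44301845e+00]), 'joint_vel': array([-0.00011962, -0.00184535,  0.00485037, -0.00100704, -0.00059597,
        0.00053563]), 'joint_torque': array([ 1.89720144e-03, -3.39850903e+01,  3.20935249e+01,  1.58005476e-02,
       -2.33260480e-04, -1.20611600e-05]), 'eef_pos': array([0.19293571, 0.48770456, 0.24891083]), 'tool_rot': array([-0.58829453, -3.08535096,  0.00322014]), 'wrist_force': array([ 0.26082935,  0.14460886, -0.40815826]), 'wrist_torque': array([0.01155156, 0.00164934, 0.02258816]), 'grasp_force': 0.0, 'grip_width': 1.0008278733238958}
```

View pics/top.png

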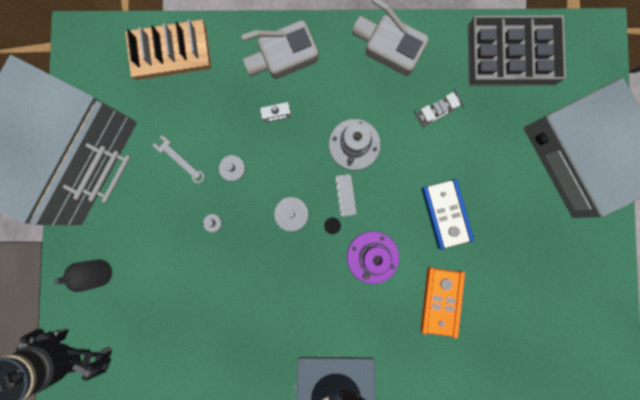

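View pics/scene.png

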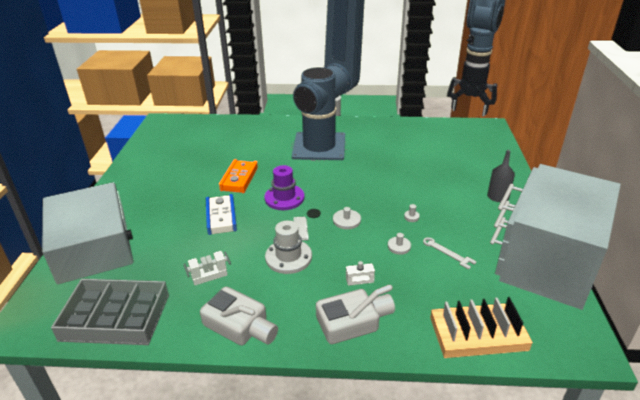

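The top view shows the narrow platen at about (212,223), the middle one at (231,168) and the wide one at (291,214). The steel pedestal's top is at (357,135). The white control has its large key at (454,231) and its small key at (443,194). The orange and purple look-alikes are separate. Next I'll measure these from depth.

```bash
cat > meas.py <<'E'
from h import *
D={n:np.load(n+".npz") for n in("top","scene")}
def near(n,uv,r,z0,z1):
    W=D[n]["W"];u,v=uv;w=W[v-r:v+r+1,u-r:u+r+1].reshape(-1,3)
    return w[(w[:,2]>z0)&(w[:,2]<z1)]
def circ(w):
    c,r=cv2.minEnclosingCircle(w[:,:2].astype(np.float32)); return np.round(c,4),round(2*r,4)
def rep(l,w):
    print(l,len(w),np.round(np.median(w,0),4) if len(w) else "", *(circ(w) if len(w) else ()))
for k,a,b in(("narrow",(212,223),(412,213)),("middle",(231,168),(400,240)),("wide",(291,214),(347,215))):
    for n,uv in(("top",a),("scene",b)):
        rep(k+" spigot "+n,near(n,uv,12,.036,.056)); rep("   disc",near(n,uv,26,.006,.019))
for n,uv in(("top",(357,137)),("scene",(288,232))): rep("ped top "+n,near(n,uv,22,.1,.12)); rep("   flange",near(n,uv,40,.007,.03))
for n,uv in(("top",(454,231)),("scene",(220,202))): rep("key "+n,near(n,uv,7,.033,.045))
w=near("top",(447,214),40,.02,.045); (c,s,a)=cv2.minAreaRect(w[:,:2].astype(np.float32)); print("control",c,s,a,np.median(w,0))
for n,s in(("top",2),):
    im=D[n]["im"]
    g=cv2.resize(im[170:260,410:490],None,fx=5,fy=5,interpolation=cv2.INTER_CUBIC)
    p=cv2.resize(im[105:180,320:395],None,fx=4.5*1.333/1.0/1.2,fy=4.5*1.333/1.2,interpolation=cv2.INTER_CUBIC)
    h=max(len(g),len(p)); o=[cv2.copyMakeBorder(x,0,h-len(x),0,0,0) for x in(g,p)]
    o=np.hstack(o); print(o.shape); cv2.imwrite("pics/crop.png",o[:600,:800])
Wt=D["top"]["W"]
for uv in((454,231),(443,194),(357,135)): print(uv,Wt[uv[1],uv[0]])
# everything taller than 8 cm within reach
m=(Wt[...,2]>.08)&(np.hypot(Wt[...,0],Wt[...,1])<.75)&(np.hypot(Wt[...,0],Wt[...,1])>.15)
n,_,st,ce=cv2.connectedComponentsWithStats(m.astype(np.uint8))
for i in range(1,n):
    if st[i,4]>20: print(st[i],np.nanmax(Wt[_==i][:,2]))
E
python3 meas.py
```

```text
narrow spigot top 59 [0.4282 0.3105 0.0451] [0.4275 0.3119] 0.0199
   disc 192 [0.4286 0.3065 0.0131] [0.4243 0.3114] 0.142
narrow spigot scene 34 [0.4318 0.3099 0.0424] [0.4283 0.3131] 0.0265
   disc 115 [0.4374 0.3035 0.0102] [0.4834 0.2896] 0.1619
middle spigot top 57 [0.5659 0.2636 0.046 ] [0.567  0.2645] 0.0201
   disc 466 [0.5647 0.2616 0.0128] [0.5666 0.2833] 0.1603
middle spigot scene 39 [0.5701 0.2627 0.0417] [0.5669 0.2632] 0.0253
   disc 310 [0.5656 0.2725 0.0103] [0.5132 0.2937] 0.1936
wide spigot top 51 [0.4505 0.1132 0.0453] [0.4505 0.1135] 0.0196
   disc 840 [0.4492 0.1133 0.0128] [0.452  0.1063] 0.1473
wide spigot scene 31 [0.4536 0.1111 0.0423] [0.4511 0.1093] 0.0271
   disc 336 [0.4578 0.1133 0.0102] [0.4531 0.1137] 0.0912
ped top top 508 [ 0.6258 -0.0451  0.1107] [ 0.6268 -0.0454] 0.0623
   flange 1195 [ 0.6105 -0.0369  0.0169] [ 0.6455 -0.0338] 0.2154
ped top scene 291 [ 0.6314 -0.0462  0.1078] [ 0.6285 -0.0444] 0.0668
   flange 1331 [ 0.6157 -0.0555  0.0143] [ 0.5069 -0.0865] 0.3888
key top 106 [ 0.408  -0.2853  0.0371] [ 0.4072 -0.2857] 0.0303
key scene 38 [ 0.4104 -0.2863  0.0358] [ 0.4086 -0.2867] 0.0301
control (0.4516196846961975, -0.27367740869522095) (0.1590159833431244, 0.08691665530204773) 15.007098197937012 [ 0.45178432 -0.27303574  0.02953777]
(450, 775, 3)
(454, 231) [ 0.40798825 -0.28534281  0.03559039]
(443, 194) [ 0.49804218 -0.25987237  0.03657113]
(357, 135) [ 0.63602303 -0.04786534  0.07329704]
[344 123  27  29 564] 0.11591997807137433
[ 74 183  13  16  71] 0.17263498702104008
[ 89 184  13  17  67] 0.11376162467224349
[573 186  35  31 456] 0.12494860557949439
[363 246  29  28 566] 0.11546998250274143
[ 54 261  42  31 843] 0.17472861974958387
[   0  328  113   72 4755] 0.5327231082734131
```

View pics/crop.png

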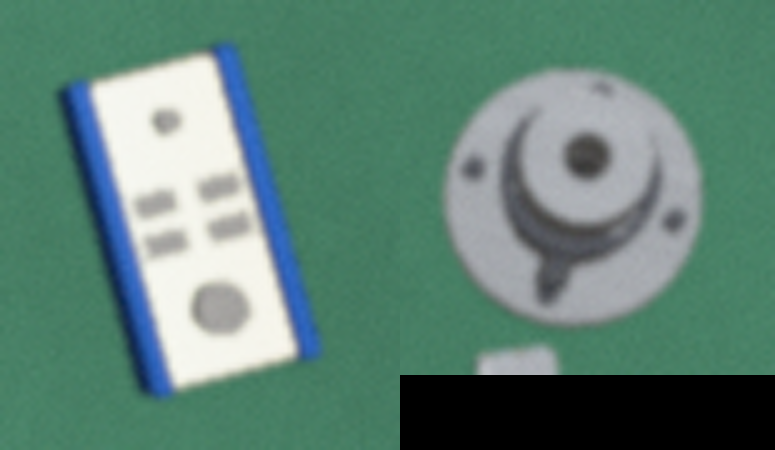

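The measurements agree with the given sizes and heights, and both cameras match. Now the pointing.

```bash
cat > run.py <<'E'
from h import *
from scipy.spatial.transform import Rotation as R
a0=np.arctan2(.488,.193)
R0=R.from_euler('z',2*np.arctan2(-3.08535,-.58829))*R.from_euler('x',np.pi) # exactly downward, present yaw
print("tilt check",(R0.inv()*R.from_rotvec(manip.state()["tool_rot"])).magnitude())
ori=lambda p:(R.from_euler('z',np.arctan2(p[1],p[0])-a0)*R0).as_rotvec()
def show(l):
    s=manip.state(); print(l,round(s["time"],2),np.round(s["eef_pos"],4),np.round(s["wrist_force"],2),np.round(s["qpos"],2))
def point(p,z):
    manip.move_ptp([*p,.25],ori(p)); manip.movel([*p,z]); manip.wait(2.1); show("point"); manip.movel([*p,.25])
E
python3 - <<'E'
from run import *
manip.close(); point((.428,.3115),.098); point((.627,-.045),.163)
k=(.408,-.2855); manip.move_ptp([*k,.2],ori(k)); manip.movel([*k,.085]); show("above key")
im,d,W=cloud("scene"); cv2.imwrite("pics/key.png",cv2.resize(im[120:300,120:360],None,fx=3,fy=3))
E
```

```text
tilt check 0.0021524162619700683
point 5.27 [0.428  0.3115 0.098 ] [0.11 0.13 0.59] [ 0.5   0.08 -0.17  1.32  0.    1.44]
point 10.78 [ 0.627 -0.045  0.163] [-0.89 -0.32  0.68] [-0.18  0.32  0.23  1.49 -0.    1.46]
above key 13.68 [ 0.4088 -0.2859  0.086 ] [ 0.63 -0.52  1.06] [-0.74  0.01 -0.27  1.29 -0.    1.44]
attitude [-1.61643176 -1.70120767  0.89133089]
```

View pics/key.png

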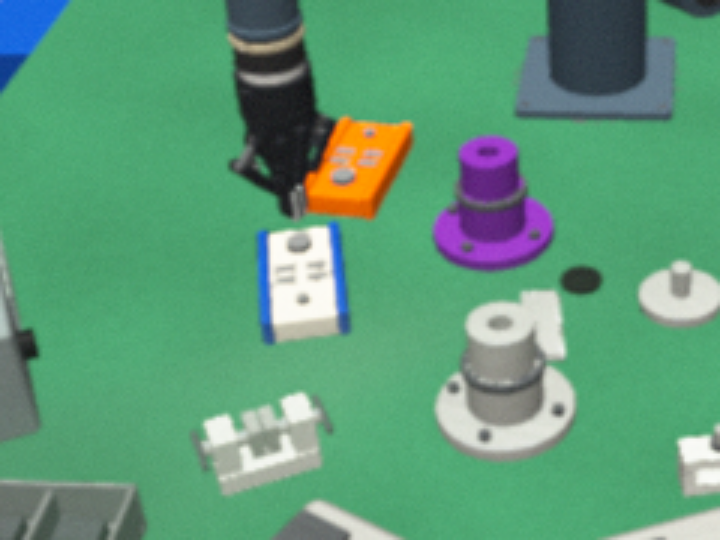

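The closed fingertips, at crop pixel (297,213), stand about 3 cm directly over the large key at (299,243). Now I'll press it.

```bash
python3 - <<'E'
from run import *
k=(.408,-.2855)
manip.movel([*k,.062],vel=.05); manip.wait(.3); show("pre")
print(manip.movel([*k,.0485],vel=.012,until_force=8)); show("down"); manip.wait(.3); show("held")
E
```

```text
tilt check 1.804402162081076
pre 14.63 [ 0.4082 -0.2857  0.0623] [ 0.    0.14 -0.36] [-0.75  0.02 -0.3   1.24  0.    1.44]
True
down 15.56 [ 0.408  -0.2855  0.0509] [-0.48  0.71  4.97] [-0.75  0.03 -0.32  1.22 -0.    1.44]
held 15.86 [ 0.408  -0.2855  0.0508] [0.06 0.44 5.2 ] [-0.75  0.03 -0.32  1.22 -0.    1.44]
```

```bash
python3 - <<'E'
from run import *
k=(.408,-.2855)
manip.movel([*k,.0498],vel=.01,until_force=8); manip.wait(.3); show("pressed")
manip.movel([*k,.085],vel=.05); manip.movel([*k,.25]); manip.wait(.5); show("up")
D=np.load("scene.npz"); im,d,W=cloud("scene")
w=W[195:210,213:228].reshape(-1,3); w=w[(w[:,2]>.033)&(w[:,2]<.045)]; print("key",len(w),np.median(w,0))
m=(cv2.absdiff(im,D["im"]).max(2)>50); m[:165]=0; print("changed px",m.sum(), np.argwhere(m)[:5].tolist())
E
```

```text
tilt check 1.804720074568343
pressed 16.41 [ 0.4081 -0.2855  0.0507] [-1.63  2.01  8.51] [-0.75  0.03 -0.32  1.22 -0.    1.44]
up 19.01 [ 0.408  -0.2855  0.2499] [-0.29  0.12 -0.06] [-0.75 -0.02  0.03  1.62 -0.    1.44]
attitude [-1.61643176 -1.70120767  0.89133089]
key 34 [ 0.4090136  -0.28568273  0.03503115]
changed px 0 []
```

The key went fully down (force passed 8 N against a hard stop) and came back up, and nothing else in the scene has shifted.

```bash
python3 -c "
from workcell import manip
print(manip.close_job())"
```

```text
the job is handed in; nothing more can be done
None
```

I pointed for two seconds each at the narrowest platen and then the pedestal hole, pressed the large key fully down and let it spring up, and handed the job in at about 19 s of robot time; a final scene image showed nothing moved, but the hand-in call gave no verdict.

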